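# Clear the mat and hold the pedal wrench ready

### The job

Get the bench ready for a pedal job: first clear the rubber mat by nesting the empty aluminium cup that stands on it fully down into its twin cup beside the mat, leaving the twin standing where it is. Then draw the steel pedal wrench up out of the wooden tool block, lean it over to about 45 degrees with the jaw end down, and hold the jaw roughly 10 cm above the middle of the mat. Finish while holding it still there in the gripper; leave the tyre levers and everything else on the bench in place.

Things in the scene. Friction and masses are not known exactly. Their poses are not given: they have to be found in the camera images.
- mat: Black rubber work mat, fixed flat on the bench, 200 x 160 mm (its x by y), 3 mm thick; origin at the centre of its underside, z up. It is near the middle of the bench.
- mat_cup: Empty loose aluminium cup, mouth up on the mat, 80 g. 68 mm high; foot 36 mm in diameter, 52 mm at 42 mm up, then a shoulder and an upright band of 62 mm outer diameter from 46 to 68 mm (rim); wall 2.6 mm. Origin: centre of underside, z to the mouth. Nested, its shoulder rests on the twin's rim: its origin 22 to 26 mm above the twin's, its whole band above the twin's rim.
- twin_cup: The identical second aluminium cup, empty, standing mouth up on the bare bench on the robot's right (-y) side of the mat; same sizes and origin as mat_cup.
- holder: Wooden tool block fixed on the bench on the robot's left (+y), 75 x 190 x 60 mm (x, y, z); origin at the centre of its underside, z up. Three upright pockets 43 mm (x) by 10 mm (y), 50 mm deep (floor 10 mm above the bench), at y = -60, 0 and +60 mm in its frame. One holds the wrench, two the tyre levers; which is which changes.
- wrench: Steel pedal wrench, grey grip, flat, 200 mm long, 8 mm thick, 200 g, standing jaw down in the block, the tallest tool there, leaning up to 3 degrees. Origin: middle of its jaw end; z along it to the handle end (up), x across its width, y through its thickness. Jaw of two prongs and head 36 mm wide up to 44 mm from the origin, then 22 mm; grip 24 x 14 mm from 95 mm to the end. Centre of mass near 85 mm.
- wrench_jaw (a point): Middle of the wrench's open jaw, 11 mm from its jaw end on its centre line.
- wrench_handle (a point): A point on the wrench's handle centre line, 170 mm from the jaw end and 30 mm from the handle end; the grip's flat side faces are 24 mm wide and 14 mm apart.
- lever_a: Black plastic tyre lever standing in a pocket of the block, 110 mm long (its top 120 mm above the bench), 8 mm thick, 34 mm wide at its foot, 22 mm above; origin at the middle of its lower end. To be left in place.
- lever_b: Second tyre lever, identical to lever_a. To be left in place.
- bell: Orange plastic bicycle bell, dome about 54 mm in diameter and 35 mm high, bystander; origin under its centre.
- hanger: Silver aluminium derailleur hanger lying flat, about 75 x 35 mm, 7 mm thick, bystander; origin under its broad end.
- screw_cup: White ceramic cup with screws, 72 mm in diameter, 62 mm high, bystander; origin under its centre.
- rear_lamp: Black plastic rear lamp standing upright, 44 mm wide, 60 mm high, bystander; origin under its centre.

How it is judged (in metres and radians):
On the way, in this order (a step that is already met when the one before it is completed fails the run):
1. the mat's cup is nested fully in the twin and let go (z of mat_cup in the frame of twin_cup between 0.015 and 0.029 m and horizontal distance between mat_cup and twin_cup below 0.006 m and angle between mat_cup's own z axis and vertical below 0.12 rad and contact force between the fingers and mat_cup below 0.1 N), for 0.3 s.
2. the wrench is drawn up clear of the block while held (height (world z) of wrench above 0.062 m and contact force between the fingers and wrench above 1 N), for 0.1 s.
At the end, for the whole second after the job is handed in: Cup seated in the upright twin (15 to 29 mm up, within 6 mm, tilt under 0.12 rad), twin within 40 mm of its start; wrench held still by the fingers, jaw down, 0.55 to 1.05 rad from vertical, jaw 50 to 160 mm above the bench and within 50 mm of the mat centre, handle above 120 mm (z of mat_cup in the frame of twin_cup between 0.015 and 0.029 m and horizontal distance between mat_cup and twin_cup below 0.006 m and angle between twin_cup's own z axis and vertical below 0.1 rad and angle between mat_cup's own z axis and vertical below 0.12 rad and height (world z) of twin_cup below 0.005 m and distance of twin_cup from where it was at the start of the episode below 0.04 m and angle between wrench's own z axis and vertical between 0.55 and 1.05 rad and contact force between wrench and holder below 0.1 N and height (world z) of wrench_jaw between 0.05 and 0.16 m and height (world z) of wrench_handle above 0.12 m and horizontal distance between wrench_jaw and mat below 0.05 m and contact force between the fingers and wrench above 1 N and linear speed of wrench below 0.03 m/s and angular speed of wrench below 0.2 rad/s); the arm keeps its last pose, push and grip.
It fails at once if a bystander on the bench is pushed more than 30 mm (distance of any of bell, hanger, screw_cup, rear_lamp from where it was at the start of the episode above 0.03 m).
It fails at once if a tyre lever is drawn out of the block or pushed more than 30 mm (distance of any of lever_a, lever_b from where it was at the start of the episode above 0.03 m).
It also fails if it takes over 64 s, if anything falls off the work surface, if the arm or the gripper's body presses on something with over 40 N, if the wrist force passes 120 N, or if a joint passes its speed limit or range.

### The arm

A 7-joint arm with a two-finger parallel gripper is mounted at the origin on the work surface. World frame = base frame: x ahead of the robot, y to its left, z up, the work surface at z = 0. Lengths are in m, angles in degrees, forces in N, time in s.
With the tool pointing down it reaches from about 0.425 to 0.875 m from the base axis. Payload 4.7 kg.
Tool frame: the origin (TCP) lies between the finger pads; the fingertips stand 11 mm ahead of it and the grasp point (between the pads) lies 8 mm behind it (env.tcp_to_tips is the distance from the TCP to the fingertips, in m); z points along the fingers, y is the line along which they close (so a half turn about z gives the same grasp; the last joint's range is limited). The gripper opens to 87 mm and grips with 3 to 60 N. Pads are 19 mm wide; open, the fingers measure 117 mm over their backs; the gripper's body (75 mm by 190 mm) begins 51 mm behind the grasp point.
Start: joints at [77.642, 18.392, -4.016, 83.108, 1.295, 78.541, -3.26], TCP at [0.148, -0.633, 0.234] pointing down, gripper open.
Joint ranges: [-163.93, 163.93], [-17.29, 119.83], [-79.2, 71.16], [3.27, 140.29], [-89.18, 269.18], [5.43, 117.66], [-154.24, 154.24]. Speed limits (degrees/s): [147.25, 147.25, 180, 180, 180, 180, 180].

### API

Orientations are given as [roll, pitch, yaw] about the fixed x, y, z axes, in that order (R = Rz(yaw) Ry(pitch) Rx(roll)).
In Python, from cell import env, viewer gives the robot as it stands.
- The arm moves only by the tool step_arm, never from a script. Its arguments are lists of equal length, an entry for each row: "delta_pos": the shift along the tool's x, y, z in units of 0.2 m (1.0 is 0.2 m), a list of three; "rot": the turn, a rotation vector about the tool's x, y, z in units of 1.5 rad (1.0 is 1.5 rad), a list of three; "gripper": the gripper command: -1 is shut, 1 is fully open, values between are in proportion. A call has 1 to 20 rows; each row is the pose to reach, as a shift and turn from the pose commanded when the call began, along the tool's axes at that moment; what a row does not reach only later rows make up. A row lasts 1/8 s, in which the tool goes at most 62.5 mm and 10.7 degrees, less where a joint would pass 70% of its speed; a pose out of reach is approached as far as the arm can. A call with a number of a shift or a turn outside -1 to 1 is refused whole. A call with a gripper value outside its range is refused whole. The fingers move at their own pace and stop on an object; "squeeze" is the grip in N (left out, the last holds). Time passes only in rows, so rows that repeat a pose let the fingers close. It gives the time, the measured TCP pose, the force, the opening and the grip force at its end, in the units of the state.
- env.get_obs(): the state, without advancing time (a new reading comes with each control period).
- viewer.read_camera(name): name is "side" or "top" or "wrist"; returns a dict with "img" (400x640x3 uint8, red, green, blue), "fx", "fy", "cx", "cy" (pixels), "dist" ([k1, k2, p1, p2, k3] as OpenCV has them; the pictures are not rectified), "pose" (4x4, takes a point from camera to world coordinates). Camera axes: x right, y down, z forward; pixel columns grow to the right and rows downward; lengths in m; the calibration is good to about 2 mm. A picture is of the moment at which its call begins. There is no depth.
- env.sign_off(): hands the job in; it is judged then, once.
The state is a dict: "time_s": time; "qpos": joint angles; "joint_velocities": joint speeds; "effort": joint torques, N m; "tool_pos": TCP position; "tool_rot": TCP orientation; "force": force on the tool from outside, world axes, zero at the start; "wrist_torque": the same for the moment, N m; "grip_width": finger opening in m; "grasp_force": force on a finger pad.
Only numpy, scipy, OpenCV 4.12 (cv2) and the standard library are available. Lean on these libraries where they do the work, as an engineer would, in place of code of your own. Each camera call takes 0.05 s, during which the arm holds its last target. There are 200 camera calls.

## Working session

There is one attempt and no reset: what is moved stays moved. The work goes in short steps, Python scripts to look and compute and a tool call to move; the robot and the scene stay as the last step left them, time stands still between calls to the robot, and variables do not carry over. Pictures are saved under pics/ and viewed, at most 10 in all, crops included, and the job is handed in when it is done.

Besides the shell and the picture viewer there is one more tool, called after "Emit:" as name(argument=value, ...) on one line, values as JSON. step_arm: Moves the arm, as the interface text tells. Shifts and turns lie within -1 to 1; 1 stands for 0.2 m of shift or 1.5 rad of turn. Its arguments: {"type":"object","properties":{"delta_pos":{"type":"array"},"rot":{"type":"array"},"gripper":{"type":"array"},"squeeze":{"type":"number"}},"required":["delta_pos","rot","gripper"]}

```bash
mkdir -p pics && cat > h.py <<'E'
import numpy as np, cv2
from scipy.spatial.transform import Rotation as Ro
from cell import env, viewer
def cam(n,save=None):
    c=viewer.read_camera(n)
    c['K']=np.array([[c['fx'],0,c['cx']],[0,c['fy'],c['cy']],[0,0,1.]]);c['D']=np.array(c['dist'],float);c['pose']=np.array(c['pose'])
    if save: cv2.imwrite(f'pics/{save}.png',c['img'][:,:,::-1])
    return c
def ray(c,px):
    p=cv2.undistortPoints(np.array(px,float).reshape(-1,1,2),c['K'],c['D']).reshape(-1,2)
    d=np.c_[p,np.ones(len(p))]@c['pose'][:3,:3].T
    return c['pose'][:3,3],d
def plane(c,px,z):
    o,d=ray(c,px); return o+d*((z-o[2])/d[:,2])[:,None]
def proj(c,P):
    T=np.linalg.inv(c['pose']); 
    return cv2.projectPoints(np.array(P,float).reshape(-1,1,3),cv2.Rodrigues(T[:3,:3])[0],T[:3,3],c['K'],c['D'])[0].reshape(-1,2)
def tri(c1,p1,c2,p2):
    A=0;b=0
    for c,p in((c1,p1),(c2,p2)):
        o,d=ray(c,[p]);d=d[0]/np.linalg.norm(d);M=np.eye(3)-np.outer(d,d);A=A+M;b=b+M@o
    return np.linalg.solve(A,b)
def pose():
    s=env.get_obs();return np.array(s['tool_pos']),Ro.from_euler('xyz',s['tool_rot'],degrees=True)
def rel(target,R=None):
    """shift (units) and rotvec (units) in the tool frame to reach target pos / rotation"""
    p,r=pose(); d=r.inv().apply(np.array(target)-p)/0.2
    q=(r.inv()*R).as_rotvec()/1.5 if R is not None else None
    return d,q
E
python3 - <<'E'
from h import *
for n in('side','top'):
    c=cam(n,n+'0');print(n,c['fx'],c['D'],c['pose'].round(3).tolist())
s=env.get_obs();print(s['time_s'],s['tool_pos'],s['tool_rot'],s['grip_width'],s['force'])
E
```

```text
side 487.80711002935425 [-0.11388246  0.          0.          0.          0.        ] [[-0.989, -0.055, 0.136, 0.436], [-0.145, 0.522, -0.841, 0.885], [-0.025, -0.851, -0.524, 0.653], [0.0, 0.0, 0.0, 1.0]]
top 505.31025062077936 [-0.05540851  0.          0.          0.          0.        ] [[-0.023, -0.992, 0.126, 0.462], [-1.0, 0.024, 0.002, 0.043], [-0.005, -0.126, -0.992, 1.162], [0.0, 0.0, 0.0, 1.0]]
0.1 [ 0.14789218 -0.63245393  0.2325773 ] [-1.79900340e+02  7.02389345e-03  1.31679199e+01] 0.08694306768715872 [-0.44445182 -0.22501996 -0.29922055]
```

View pics/top0.png

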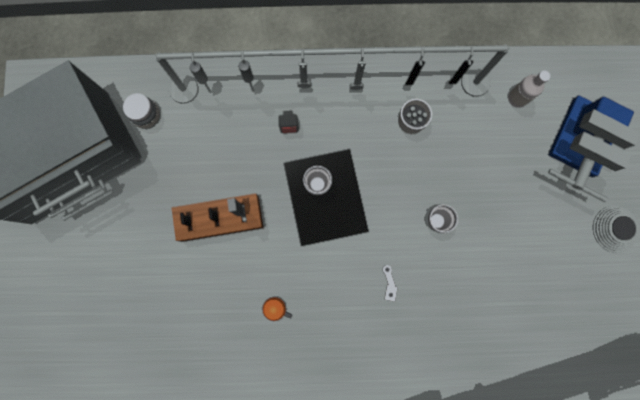

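View pics/side0.png

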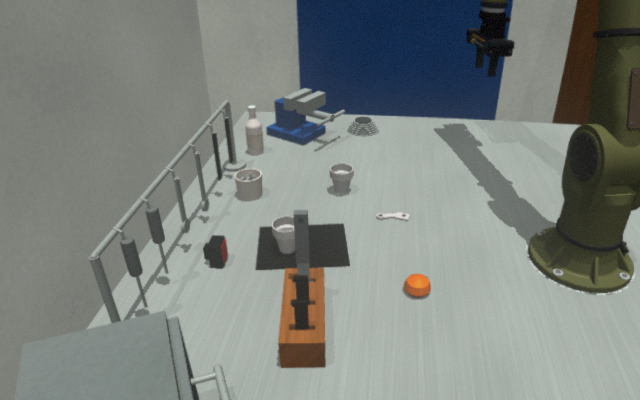

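The top view shows the mat near (326,197), the mat cup's rim near (317,180) and the twin at (442,218). The block is at (217,217), with the wrench in the pocket nearest the mat, around (240,210). The side view confirms that the tall grey wrench at (302,240) is that tool.

```bash
python3 - <<'E'
from h import *
c=cam('top'); im=c['img']; hsv=cv2.cvtColor(im,cv2.COLOR_RGB2HSV)
m=((hsv[...,2]<50)).astype(np.uint8); m[:, :275]=0; m[:,380:]=0; m[:140]=0;m[260:]=0
cs=max(cv2.findContours(m,0,2)[0],key=cv2.contourArea); h=cv2.convexHull(cs)
q=cv2.approxPolyDP(h,8,True).reshape(-1,2);P=plane(c,q,.003)
print('mat',q.tolist(),P.round(4).tolist(),np.linalg.norm(P-np.roll(P,1,0),axis=1).round(3))
r=cv2.minAreaRect(plane(c,h.reshape(-1,2),.003)[:,:2].astype(np.float32));print('mat rect',r)
m=((hsv[...,0]<18)&(hsv[...,1]>90)).astype(np.uint8); m[:,:160]=0;m[:,275:]=0;m[:170]=0;m[260:]=0
cs=max(cv2.findContours(m,0,2)[0],key=cv2.contourArea);h=cv2.convexHull(cs)
r=cv2.minAreaRect(plane(c,h.reshape(-1,2),.06)[:,:2].astype(np.float32));print('holder rect',r)
g=cv2.GaussianBlur(cv2.cvtColor(im,cv2.COLOR_RGB2GRAY),(3,3),0)
G=cv2.resize(g,None,fx=4,fy=4,interpolation=cv2.INTER_CUBIC)
for n,(u,v),z in(('matcup',(317,180),.071),('twin',(442,218),.068)):
    s=G[4*(v-25):4*(v+25),4*(u-25):4*(u+25)]
    k=cv2.HoughCircles(s,cv2.HOUGH_GRADIENT,1,10,param1=80,param2=15,minRadius=48,maxRadius=68)
    if k is not None:
        for a in k[0][:3]:
            px=[u-25+(a[0]+.5)/4-.5,v-25+(a[1]+.5)/4-.5];print(n,px,a[2]/4,plane(c,[px],z).round(4), 'exp r px',505*.031/(c['pose'][2,3]-z))
big=cv2.resize(im[140:270,160:480],None,fx=2.5,fy=2.5,interpolation=cv2.INTER_CUBIC);cv2.imwrite('pics/big.png',big[:,:,::-1])
E
```

```text
mat [[349, 150], [367, 230], [301, 244], [285, 164]] [[0.72, -0.0416, 0.003], [0.5318, -0.0769, 0.003], [0.5034, 0.0751, 0.003], [0.6902, 0.1087, 0.003]] [0.153 0.191 0.155 0.19 ]
mat rect ((0.6109844446182251, 0.016616106033325195), (0.1950976699590683, 0.15560194849967957), 10.745996475219727)
holder rect ((0.5636017322540283, 0.25749292969703674), (0.07596652954816818, 0.19235388934612274), 8.168643951416016)
matcup [np.float32(317.0), np.float32(179.0)] 14.225 [[0.6418 0.0354 0.071 ]] exp r px 14.350403139595407
matcup [np.float32(318.0), np.float32(181.5)] 12.4 [[0.6362 0.0334 0.071 ]] exp r px 14.350403139595407
matcup [np.float32(314.75), np.float32(177.75)] 12.125 [[0.6446 0.0403 0.071 ]] exp r px 14.350403139595407
twin [np.float32(443.0), np.float32(218.5)] 13.175 [[ 0.5488 -0.2367  0.068 ]] exp r px 14.311047795255847
twin [np.float32(445.75), np.float32(217.75)] 16.0 [[ 0.5503 -0.2428  0.068 ]] exp r px 14.311047795255847
twin [np.float32(442.75), np.float32(216.0)] 13.075 [[ 0.5543 -0.2364  0.068 ]] exp r px 14.311047795255847
```

View pics/big.png

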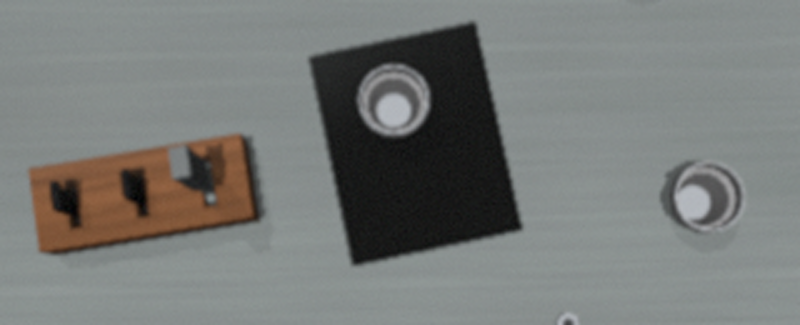

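The enlarged crop shows round rims for the mat cup at about (317.4,179.8) and the twin at about (443.1,218.3) in full-image pixels. The wrench's handle end is at about (231.5,204). I'll go towards the twin first and look at it from the wrist.

Emit:
step_arm(delta_pos=[[0.2,-0.12,0],[0.4,-0.24,0],[0.6,-0.37,0],[0.8,-0.49,0],[0.8,-0.49,0]], rot=[[0,0,0],[0,0,0],[0,0,0],[0,0,0],[0,0,0]], gripper=[1,1,1,1,1])

```text
time_s: 0.78
tool_pos: [0.2858, -0.4976, 0.2337]
tool_rot: [-180.0, -0.1, 13.6]
force: [-0.2, 0.3, -0.2]
grip_width: 0.0871
grasp_force: 0.0
```

Emit:
step_arm(delta_pos=[[0.2,-0.12,0],[0.4,-0.24,0],[0.6,-0.37,0],[0.8,-0.49,0],[0.8,-0.49,0]], rot=[[0,0,0],[0,0,0],[0,0,0],[0,0,0],[0,0,0]], gripper=[1,1,1,1,1])

```text
time_s: 1.4
tool_pos: [0.4178, -0.3661, 0.2335]
tool_rot: [-179.9, -0.1, 13.5]
force: [-0.0, -1.3, -0.1]
grip_width: 0.0869
grasp_force: 0.0
```

Emit:
step_arm(delta_pos=[[0.2,-0.12,0],[0.4,-0.24,0],[0.6,-0.37,0],[0.8,-0.49,0],[0.8,-0.49,0],[0.8,-0.49,0]], rot=[[0,0,0],[0,0,0],[0,0,0],[0,0,0],[0,0,0],[0,0,0]], gripper=[1,1,1,1,1,1])

```text
time_s: 2.15
tool_pos: [0.5473, -0.2396, 0.233]
tool_rot: [180.0, 0.1, 13.0]
force: [-0.9, -1.2, -1.4]
grip_width: 0.0874
grasp_force: 0.0
```

```bash
python3 - <<'E'
from h import *
c=cam('wrist','w1');p,r=pose();print(p,r.as_euler('xyz',degrees=True),env.get_obs()['qpos']);print(c['pose'].round(3).tolist())
print(proj(c,[[.5495,-.237,.068],[p[0],p[1],.068]]))
E
```

```text
[ 0.54705935 -0.24003881  0.23312242] [1.79954956e+02 9.42765541e-02 1.29641938e+01] [ 42.49897635  13.68734593 -25.2353546   90.26577326   6.02166191
  77.43616885 -60.46181554]
[[0.224, -0.933, -0.281, 0.625], [-0.975, -0.214, -0.066, -0.222], [0.002, 0.289, -0.957, 0.384], [0.0, 0.0, 0.0, 1.0]]
[[323.44023832 183.69398878]
 [325.90724384 186.72385798]]
```

View pics/w1.png

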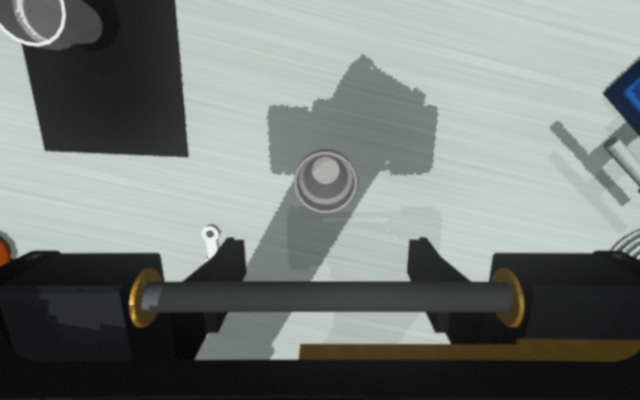

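The wrist view shows the twin's rim as a circle centred near (326,181). My estimate projects to (323,184), so the two agree within a few mm.

```bash
cat >> h.py <<'E'
def rim(c,P,rad=.031):
    """refine rim centre: circle near predicted pixel, ellipse-free Hough at 4x"""
    u,v=proj(c,[P])[0].round().astype(int); s=int(90)
    e=proj(c,[np.add(P,[rad,0,0]),np.subtract(P,[rad,0,0])]); R=np.linalg.norm(e[0]-e[1])/2
    w=int(R*1.7); g=cv2.cvtColor(c['img'],cv2.COLOR_RGB2GRAY)
    x0,y0=max(u-w,0),max(v-w,0); G=cv2.resize(g[y0:v+w,x0:u+w],None,fx=3,fy=3,interpolation=cv2.INTER_CUBIC)
    k=cv2.HoughCircles(cv2.GaussianBlur(G,(5,5),0),cv2.HOUGH_GRADIENT,1,5,param1=80,param2=15,minRadius=int(R*3*.9),maxRadius=int(R*3*1.12))
    print('R exp',R,'pred',u,v)
    for a in k[0][:3]:
        px=[x0+(a[0]+.5)/3-.5,y0+(a[1]+.5)/3-.5]; print(np.round(px,1),a[2]/3,plane(c,[px],P[2]).round(4))
E
python3 - <<'E'
from h import *
c=cam('wrist');rim(c,[.5495,-.237,.068])
c=cam('top');print('top hand-read',plane(c,[[317.4,179.8]],.071),plane(c,[[443.1,218.3]],.068))
E
```

```text
R exp 30.862582919848897 pred 323 183
[324.8 180.2] 29.300001 [[ 0.553 -0.238  0.068]]
[324.8 181.8] 30.833334 [[ 0.5514 -0.2384  0.068 ]]
[324.8 175.5] 27.866667 [[ 0.5575 -0.237   0.068 ]]
top hand-read [[0.63996782 0.03458647 0.071     ]] [[ 0.54923375 -0.23692252  0.068     ]]
```

Emit:
step_arm(delta_pos=[[0.1,-0.2,0],[0.2,-0.4,0],[0.38,-0.62,0],[0.38,-0.62,0]], rot=[[0,0,0],[0,0,0],[0,0,0],[0,0,0]], gripper=[1,1,1,1])

```text
time_s: 2.8
tool_pos: [0.5953, -0.0939, 0.234]
tool_rot: [-179.9, -0.1, 13.6]
force: [-0.1, 0.6, -0.5]
grip_width: 0.0869
grasp_force: 0.0
```

Emit:
step_arm(delta_pos=[[0.1,-0.2,0],[0.2,-0.4,0],[0.38,-0.62,0],[0.38,-0.62,0],[0.38,-0.62,0]], rot=[[0,0,0],[0,0,0],[0,0,0],[0,0,0],[0,0,0]], gripper=[1,1,1,1,1])

```text
time_s: 3.42
tool_pos: [0.6398, 0.0365, 0.2331]
tool_rot: [179.9, 0.1, 13.1]
force: [-0.7, -0.6, -0.2]
grip_width: 0.0874
grasp_force: 0.0
```

```bash
python3 - <<'E'
from h import *
c=cam('wrist','w2');p,r=pose();print(p,r.as_euler('xyz',degrees=True),env.get_obs()['qpos'])
rim(c,[.6395,.0345,.071])
E
```

```text
[0.63983649 0.0357361  0.23325411] [1.79901342e+02 5.41652501e-02 1.29726029e+01] [ 20.46847626  20.46813831 -33.66309588  83.59410729  11.47462026
  79.41144658 -90.66702658]
R exp 30.932422295117096 pred 327 188
[329.2 184.2] 30.466667 [[0.6436 0.0336 0.071 ]]
[327.5 183.2] 28.833334 [[0.6442 0.0354 0.071 ]]
[327.8 185.2] 32.133335 [[0.6423 0.0347 0.071 ]]
```

Emit:
step_arm(delta_pos=[[0,0.008,0.2],[0,0.008,0.4],[0,0.008,0.6],[0,0.008,0.75],[0,0.008,0.82],[0,0.008,0.85],[0,0.008,0.85],[0,0.008,0.85]], rot=[[0,0,0],[0,0,0],[0,0,0],[0,0,0],[0,0,0],[0,0,0],[0,0,0],[0,0,0]], gripper=[1,1,1,1,1,1,1,1])

```text
time_s: 4.47
tool_pos: [0.6412, 0.0373, 0.0649]
tool_rot: [180.0, -0.1, 13.2]
force: [-0.7, 0.1, -0.5]
grip_width: 0.0869
grasp_force: 0.0
```

Emit:
step_arm(delta_pos=[[0,0,0],[0,0,0],[0,0,0],[0,0,0],[0,0,0],[0,0,0],[0,0,0],[0,0,0]], rot=[[0,0,0],[0,0,0],[0,0,0],[0,0,0],[0,0,0],[0,0,0],[0,0,0],[0,0,0]], gripper=[0.4,0.3,0.2,0.1,0,0,0,0], squeeze=15)

```text
time_s: 5.48
tool_pos: [0.6405, 0.0371, 0.0637]
tool_rot: [180.0, -0.0, 13.2]
force: [0.3, -1.1, 2.5]
grip_width: 0.0623
grasp_force: 15.0
```

Emit:
step_arm(delta_pos=[[0,0,-0.05],[0,0,-0.2],[0,0,-0.4],[0,0,-0.6],[0,0,-0.65],[0,0,-0.65]], rot=[[0,0,0],[0,0,0],[0,0,0],[0,0,0],[0,0,0],[0,0,0]], gripper=[0,0,0,0,0,0])

```text
time_s: 6.22
tool_pos: [0.6403, 0.0373, 0.1936]
tool_rot: [180.0, -0.0, 13.2]
force: [0.3, 0.9, -1.4]
grip_width: 0.0623
grasp_force: 15.0
```

Emit:
step_arm(delta_pos=[[-0.1,0.15,0],[-0.2,0.3,0],[-0.3,0.5,0],[-0.376,0.617,0],[-0.376,0.617,0]], rot=[[0,0,0],[0,0,0],[0,0,0],[0,0,0],[0,0,0]], gripper=[0,0,0,0,0])

```text
time_s: 6.85
tool_pos: [0.5932, -0.1036, 0.1911]
tool_rot: [-180.0, 0.3, 12.9]
force: [-0.2, 0.3, -1.0]
grip_width: 0.0621
grasp_force: 15.0
```

Emit:
step_arm(delta_pos=[[-0.1,0.15,0],[-0.2,0.3,0],[-0.3,0.5,0],[-0.376,0.617,0],[-0.376,0.617,0],[-0.376,0.617,0]], rot=[[0,0,0],[0,0,0],[0,0,0],[0,0,0],[0,0,0],[0,0,0]], gripper=[0,0,0,0,0,0])

```text
time_s: 7.6
tool_pos: [0.5506, -0.2349, 0.1927]
tool_rot: [-179.9, 0.0, 13.3]
force: [-0.2, 0.2, -0.5]
grip_width: 0.0622
grasp_force: 15.0
```

```bash
python3 - <<'E'
from h import *
w=cam('wrist');s=cam('side');p,r=pose();print(p,r.as_euler('xyz',degrees=True),env.get_obs()['grip_width'])
u,v=proj(s,[[.5505,-.2375,.1]])[0].astype(int);print('side crop',u,v)
a=cv2.resize(s['img'][v-50:v+50,u-50:u+50],(400,400),interpolation=cv2.INTER_CUBIC)
b=w['img'][60:360,170:470];b=cv2.resize(b,(400,400))
cv2.imwrite('pics/chk.png',np.hstack([a,b])[:,:,::-1])
E
```

```text
[ 0.55081409 -0.23475997  0.19310763] [-1.79922570e+02 -1.84447856e-03  1.33634836e+01] 0.06233998368855787
side crop 341 156
```

View pics/chk.png

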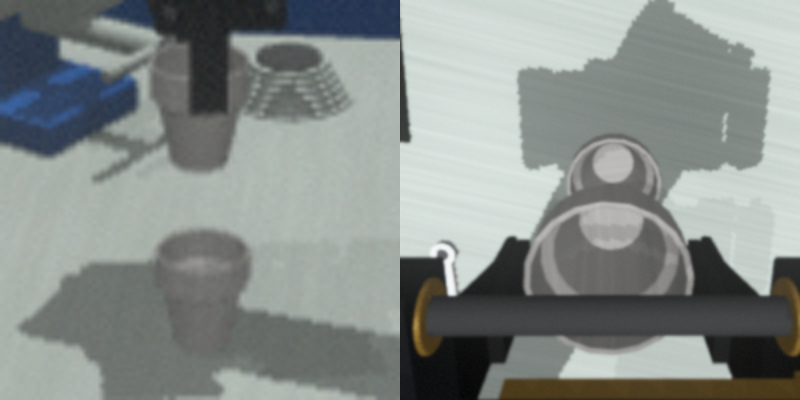

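The left half shows the held cup (centre column about 200) upright above the twin (about 202). The right half shows the held rim centred at column 609 and the twin rim at 614. I'll turn those into an offset.

```bash
python3 - <<'E'
from h import *
w=cam('wrist');s=cam('side');p,r=pose();print(p)
T=np.array([p[0],p[1]])
print('wrist held pred',proj(w,[[*T,.2004]]),'twin pred under tool',proj(w,[[*T,.068]]),'seen 326.7, 330.5 at row~181?')
print('side held/twin pred',proj(s,[[*T,.19],[*T,.058]]),'seen 341,341.6')
# twin by seen columns: wrist top edge visible
g=w['img'][60:360,170:470]
# twin rim from wrist: left/right extremes 568,660 -> radius; centre row = top edge + radius
k=.75; px=[[170+(614-400)*k, 60+135*k+ (660-568)/2*k]];print('twin wrist',px,plane(w,px,.068))
px=[[170+(609-400)*k, 60+ (190+352)/2*k]];print('held wrist',px,plane(w,px,.2004))
px=[[341-50+201.5/4,156-50+245/4]];print('twin side',plane(s,px,.068))
px=[[341-50+200/4,156-50+60/4]];print('held side',plane(s,px,.2004))
E
```

```text
[ 0.55069544 -0.23551354  0.19342037]
wrist held pred [[326.82645168 274.06665314]] twin pred under tool [[326.61888943 198.24486055]] seen 326.7, 330.5 at row~181?
side held/twin pred [[341.09061667 124.32803117]
 [341.0696941  171.62507325]] seen 341,341.6
twin wrist [[330.5, 195.75]] [[ 0.55365326 -0.23826553  0.068     ]]
held wrist [[326.75, 263.25]] [[ 0.55632119 -0.23414626  0.2004    ]]
twin side [[ 0.55046828 -0.24098766  0.068     ]]
held side [[ 0.55050911 -0.23152663  0.2004    ]]
```

Emit:
step_arm(delta_pos=[[0,0.015,0.1],[0,0.015,0.2],[0,0.015,0.3],[0,0.015,0.38],[0,0.015,0.44],[0,0.015,0.44]], rot=[[0,0,0],[0,0,0],[0,0,0],[0,0,0],[0,0,0],[0,0,0]], gripper=[0,0,0,0,0,0])

```text
time_s: 8.55
tool_pos: [0.5502, -0.24, 0.1044]
tool_rot: [-179.9, 0.1, 13.2]
force: [1.2, -0.4, -0.9]
grip_width: 0.0624
grasp_force: 15.0
```

Emit:
step_arm(delta_pos=[[0,0,0.03],[0,0,0.05],[0,0,0.07],[0,0,0.085],[0,0,0.09],[0,0,0.09]], rot=[[0,0,0],[0,0,0],[0,0,0],[0,0,0],[0,0,0],[0,0,0]], gripper=[0,0,0,0,0,0])

```text
time_s: 9.3
tool_pos: [0.5508, -0.2401, 0.0876]
tool_rot: [180.0, 0.0, 13.2]
force: [-1.0, 0.3, -1.1]
grip_width: 0.0626
grasp_force: 15.0
```

Emit:
step_arm(delta_pos=[[0,0,0.006],[0,0,0.01],[0,0,0.01],[0,0,0.01],[0,0,0.01],[0,0,0.01],[0,0,0.01],[0,0,0.01],[0,0,0.01]], rot=[[0,0,0],[0,0,0],[0,0,0],[0,0,0],[0,0,0],[0,0,0],[0,0,0],[0,0,0],[0,0,0]], gripper=[0,0,0,0,0.5,0.6,0.7,0.8,0.9])

```text
time_s: 10.42
tool_pos: [0.5508, -0.2403, 0.0855]
tool_rot: [180.0, 0.0, 13.2]
force: [-1.0, -0.3, 0.5]
grip_width: 0.0804
grasp_force: 0.0
```

Emit:
step_arm(delta_pos=[[0,0,0],[0,0,-0.05],[0,0,-0.2],[0,0,-0.45],[0,0,-0.7],[0,0,-0.85],[0,0,-0.85]], rot=[[0,0,0],[0,0,0],[0,0,0],[0,0,0],[0,0,0],[0,0,0],[0,0,0]], gripper=[0.9,0.9,0.9,0.9,0.9,0.9,0.9])

```text
time_s: 11.3
tool_pos: [0.5525, -0.2406, 0.2595]
tool_rot: [179.7, -0.3, 13.2]
force: [0.5, -0.4, -0.4]
grip_width: 0.0829
grasp_force: 0.0
```

```bash
python3 - <<'E'
from h import *
w=cam('wrist');s=cam('side');p,r=pose();print(p,r.as_euler('xyz',degrees=True))
u,v=341,156
a=cv2.resize(s['img'][v-30:v+50,u-40:u+40],(400,400),interpolation=cv2.INTER_CUBIC)
b=cv2.resize(w['img'][60:360,170:470],(400,400))
cv2.imwrite('pics/chk2.png',np.hstack([a,b])[:,:,::-1])
# predicted rows of nested rim & twin rim centre
print(proj(s,[[.5505,-.2385,.092],[.5505,-.2385,.068],[.5505,-.2385,.0]]))
E
```

```text
[ 0.55056569 -0.24021586  0.25548106] [1.79985089e+02 1.09323691e-02 1.31674116e+01]
[[341.27402742 159.39819502]
 [341.26542161 167.68782995]
 [341.23359197 190.33687738]]
```

View pics/chk2.png

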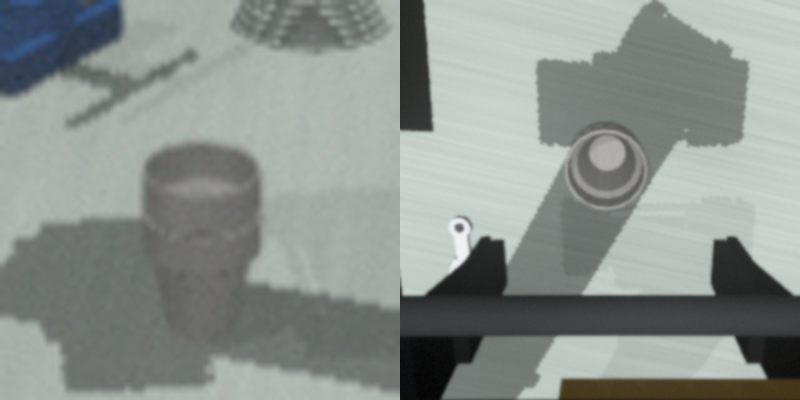

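The nest looks right. The upper cup's rim centre sits at about side row 159.6 (159.4 predicted for 24 mm up), upright and concentric. Next is the wrench.

Emit:
step_arm(delta_pos=[[0.05,-0.2,-0.1],[0.1,-0.4,-0.2],[0.2,-0.7,-0.2],[0.2,-0.7,-0.2]], rot=[[0,0,0],[0,0,0],[0,0,0],[0,0,0]], gripper=[0.5,0.5,0.5,0.5])

```text
time_s: 11.9
tool_pos: [0.5577, -0.0875, 0.2948]
tool_rot: [-179.8, 0.0, 13.8]
force: [-0.5, -0.6, 0.7]
grip_width: 0.0663
grasp_force: 0.0
```

Emit:
step_arm(delta_pos=[[0.05,-0.2,0],[0.1,-0.4,0],[0.2,-0.7,0],[0.2,-0.7,0]], rot=[[0,0,0],[0,0,0],[0,0,0],[0,0,0]], gripper=[0.3,0.3,0.3,0.3])

```text
time_s: 12.4
tool_pos: [0.5637, 0.0568, 0.2943]
tool_rot: [-179.8, 0.1, 13.7]
force: [-0.0, 0.6, 0.1]
grip_width: 0.0567
grasp_force: 0.0
```

Emit:
step_arm(delta_pos=[[0.05,-0.2,0],[0.1,-0.4,0],[0.2,-0.7,0],[0.2,-0.7,0],[0.2,-0.7,0]], rot=[[0,0,0.02],[0,0,0.04],[0,0,0.058],[0,0,0.058],[0,0,0.058]], gripper=[0.3,0.3,0.3,0.3,0.3])

```text
time_s: 13.02
tool_pos: [0.572, 0.1945, 0.294]
tool_rot: [179.9, 0.1, 8.2]
force: [0.6, -0.0, 0.2]
grip_width: 0.0566
grasp_force: 0.0
```

```bash
python3 - <<'E'
from h import *
w=cam('wrist');s=cam('side');p,r=pose();print(p,r.as_euler('xyz',degrees=True),env.get_obs()['qpos'])
t=cam('top');print('top end',plane(t,[[231.9,205]],.21))
u,v=302,235
a=cv2.resize(s['img'][v-50:v+50,u-50:u+50],(400,400),interpolation=cv2.INTER_CUBIC)
cv2.imwrite('pics/wr.png',np.vstack([np.hstack([a,np.zeros((400,240,3),np.uint8)])[:200*0+400][:200], w['img']])[:,:,::-1])
print(proj(s,[[.57,.2,.21],[.57,.2,.06]]),proj(w,[[.57,.2,.21],[.57,.2,.06]]))
E
```

```text
[0.57246416 0.19334734 0.29461332] [1.79913718e+02 7.93752027e-02 8.00117785e+00] [  13.02478241   15.80150073  -42.12186317   83.307021     10.61773658
   85.03035075 -110.9500068 ]
top end [[0.57273222 0.19924821 0.21      ]]
[[303.44959502 211.43973018]
 [306.62165715 279.41732323]] [[317.93515611 214.39109965]
 [320.68742555 172.94081788]]
```

View pics/wr.png

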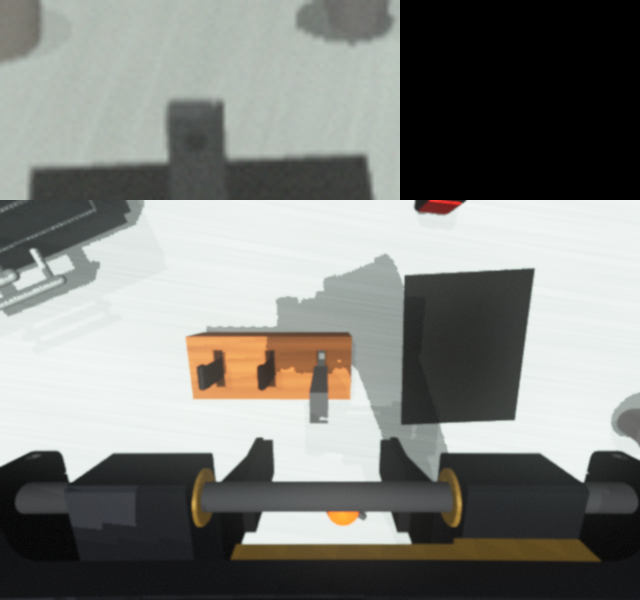

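In the side crop the wrench head's centre is at column 196 (side u about 301). In the wrist view its top end is at about (319,207). Both rays and the top view give (0.574, 0.199), so the tool needs about -5 mm in y and +2 mm in x.

Emit:
step_arm(delta_pos=[[0.01,-0.025,0],[0.01,-0.025,0.15],[0.01,-0.025,0.3],[0.01,-0.025,0.45],[0.01,-0.025,0.58],[0.01,-0.025,0.65],[0.01,-0.025,0.65],[0.01,-0.025,0.65]], rot=[[0,0,0],[0,0,0],[0,0,0],[0,0,0],[0,0,0],[0,0,0],[0,0,0],[0,0,0]], gripper=[0.3,0.3,0.3,0.3,0.3,0.3,0.3,0.3])

```text
time_s: 14.18
tool_pos: [0.5739, 0.2016, 0.1667]
tool_rot: [-180.0, -0.1, 8.2]
force: [-0.4, -0.7, -0.1]
grip_width: 0.0566
grasp_force: 0.0
```

Emit:
step_arm(delta_pos=[[0,0,0],[0,0,0],[0,0,0],[0,0,0],[0,0,0],[0,0,0],[0,0,0],[0,0,0]], rot=[[0,0,0],[0,0,0],[0,0,0],[0,0,0],[0,0,0],[0,0,0],[0,0,0],[0,0,0]], gripper=[0,-0.2,-0.4,-0.55,-0.65,-0.75,-0.8,-0.8], squeeze=30)

```text
time_s: 15.18
tool_pos: [0.5732, 0.2012, 0.1655]
tool_rot: [180.0, 0.0, 8.2]
force: [0.5, 0.4, 0.4]
grip_width: 0.0136
grasp_force: 30.0
```

Emit:
step_arm(delta_pos=[[0,0,-0.03],[0,0,-0.1],[0,0,-0.2],[0,0,-0.3],[0,0,-0.4],[0,0,-0.55],[0,0,-0.7],[0,0,-0.7]], rot=[[0,0,0],[0,0,0],[0,0,0],[0,0,0],[0,0,0],[0,0,0],[0,0,0],[0,0,0]], gripper=[-0.85,-0.9,-0.9,-0.9,-0.9,-0.9,-0.9,-0.9], squeeze=45)

```text
time_s: 16.18
tool_pos: [0.5744, 0.2022, 0.3091]
tool_rot: [-179.9, -0.3, 8.2]
force: [1.0, 0.7, -2.1]
grip_width: 0.014
grasp_force: 45.0
```

Emit:
step_arm(delta_pos=[[-0.08,0.2,0],[-0.16,0.4,0],[-0.24,0.6,0],[-0.32,0.8,0],[-0.355,0.92,0],[-0.355,0.92,0]], rot=[[0,0,0],[0,0,0],[0,0,0],[0,0,0],[0,0,0],[0,0,0]], gripper=[-0.9,-0.9,-0.9,-0.9,-0.9,-0.9])

```text
time_s: 16.92
tool_pos: [0.5285, 0.0061, 0.3046]
tool_rot: [179.9, 0.1, 7.9]
force: [0.1, 0.0, -2.2]
grip_width: 0.0137
grasp_force: 45.0
```

Emit:
step_arm(delta_pos=[[0,0,0],[0,0,0],[0,0,0],[0,0,0],[0,0,0],[0,0,0],[0,0,0],[0,0,0],[0,0,0]], rot=[[0,0.06,0],[0,0.12,0],[0,0.19,0],[0,0.26,0],[0,0.33,0],[0,0.4,0],[0,0.46,0],[0,0.5,0],[0,0.5,0]], gripper=[-0.9,-0.9,-0.9,-0.9,-0.9,-0.9,-0.9,-0.9,-0.9])

```text
time_s: 18.05
tool_pos: [0.5451, 0.0176, 0.2191]
tool_rot: [179.4, -35.0, 8.1]
force: [0.3, 2.6, -0.4]
grip_width: 0.0138
grasp_force: 45.0
```

```bash
python3 - <<'E'
from h import *
p,r=pose();z=r.as_matrix()[:,2];print(p,z,env.get_obs()['qpos']);J=p+.1445*z;print('jaw',J)
print('move',rel(p+np.array([.611,.017,.1])-J)[0])
E
```

```text
[0.54513632 0.01757699 0.21907019] [ 0.56915748  0.07082683 -0.81917234] [ 19.35880966 -17.22312411 -18.93001188 127.60352691 -16.43342529
  34.74715365 -71.90879814]
jaw [0.62737958 0.02781147 0.10069979]
move [-0.07466467  0.04246743 -0.04757525]
```

Emit:
step_arm(delta_pos=[[-0.04,0,0.04],[-0.07,0,0.07],[-0.07,0,0.07]], rot=[[0,0,0],[0,0,0],[0,0,0]], gripper=[-0.9,-0.9,-0.9])

```text
time_s: 18.42
tool_pos: [0.5389, 0.0243, 0.1947]
tool_rot: [178.7, -34.2, 9.3]
force: [0.3, 0.4, -1.5]
grip_width: 0.014
grasp_force: 45.0
```

```bash
python3 - <<'E'
from h import *
p,r=pose();z=r.as_matrix()[:,2];print(p,z,env.get_obs()['qpos']);J=p+.1445*z;print('jaw',J)
print('move',rel([.535,.007,.207],Ro.from_euler('xyz',[180,-42,8.2],degrees=True)))
E
```

```text
[0.53893309 0.02433427 0.19467207] [ 0.55886809  0.06890166 -0.82638915] [ 21.1799464  -16.42194059 -21.93869823 129.47276502 -16.91665266
  32.50022948 -71.31392755]
jaw [0.61968953 0.03429056 0.07525884]
move (array([ 0.00708268,  0.08388955, -0.06790054]), array([0.00695598, 0.09006018, 0.01099175]))
```

Emit:
step_arm(delta_pos=[[0.01,0.02,-0.02],[0.03,0.05,-0.04],[0.05,0.08,-0.04],[0.05,0.08,-0.04],[0.05,0.08,-0.04],[0.05,0.08,-0.04]], rot=[[0.005,0.02,0.01],[0.007,0.05,0.01],[0.007,0.09,0.01],[0.007,0.09,0.01],[0.007,0.09,0.01],[0.007,0.09,0.01]], gripper=[-0.9,-0.9,-0.9,-0.9,-0.9,-0.9])

```text
time_s: 19.18
tool_pos: [0.5559, 0.0086, 0.2034]
tool_rot: [180.0, -41.9, 8.4]
force: [0.3, -0.6, -1.2]
grip_width: 0.0139
grasp_force: 45.0
```

```bash
python3 - <<'E'
from h import *
s=cam('side');p,r=pose();z=r.as_matrix()[:,2];o=env.get_obs();print(p,o['tool_rot'],z,o['qpos'],np.abs(o['joint_velocities']).max());J=p+.1445*z;print('jaw',J,'tilt',np.arccos(-z[2]))
q=proj(s,[J,p-.0465*z]);print(q)
u,v=q.mean(0).astype(int)
cv2.imwrite('pics/fin.png',cv2.resize(s['img'][v-75:v+75,u-100:u+100],(800,600),interpolation=cv2.INTER_CUBIC)[:,:,::-1]);print(u-100,v-75)
E
```

```text
[0.55581264 0.00859148 0.20327513] [179.99402041 -41.85536218   8.37805868] [ 0.6601469   0.09711822 -0.74483161] [ 11.13200613 -17.27102887  -9.63283739 133.32531127 -22.82105446
  23.73351515 -63.12735175] 0.388998256787677
jaw [0.65120386 0.02262506 0.09564696] tilt 0.730513885749172
[[282.09481021 209.99108058]
 [341.61520105 148.30504588]]
211 104
```

View pics/fin.png

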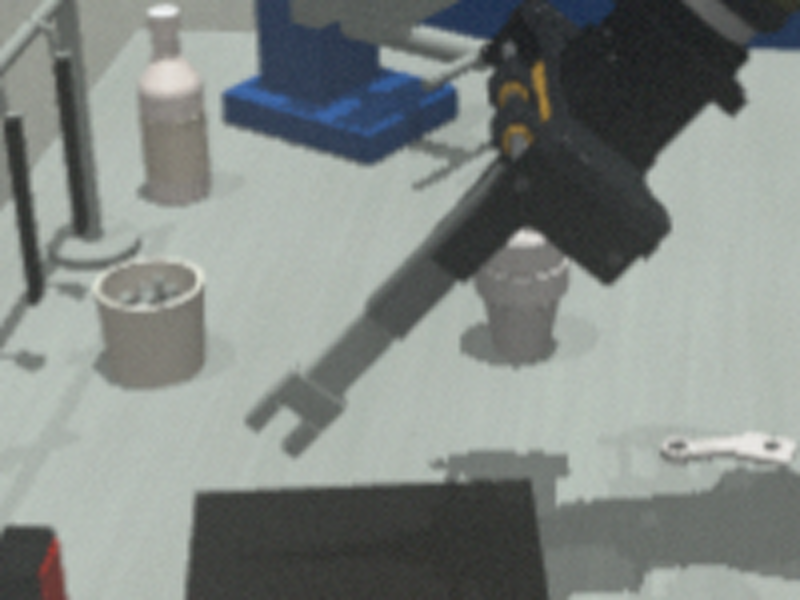

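The side picture shows the wrench held firmly at about 43° with its jaw near (283,205), as predicted. But joint 2 is at its lower limit and the jaw is 40 mm past the mat centre. Turning the tool about the vertical should take the wrist out to the side and fix both.

```bash
python3 - <<'E'
from h import *
for y in (28,48):
    R=Ro.from_euler('xyz',[180,-42,y],degrees=True);d=R.as_matrix()[:,2];t=np.array([.611+.02*(y==28),.017,.1])-.1445*d
    print(y,d,t,rel(t,R))
E
```

```text
28 [ 0.59080726  0.31413779 -0.74314483] [ 0.54562835 -0.02839291  0.20738443] (array([-0.0438821 ,  0.17553602, -0.06687861]), array([ 0.15262528,  0.00167532, -0.16986161]))
48 [ 0.44773577  0.49726095 -0.74314483] [ 0.54630218 -0.05485421  0.20738443] (array([-0.055758  ,  0.30692256, -0.07750384]), array([ 0.3081195 ,  0.00163323, -0.34299677]))
```

Emit:
step_arm(delta_pos=[[0.0,0.04,-0.02],[0.0,0.08,-0.04],[0.0,0.12,-0.05],[-0.02,0.16,-0.06],[-0.04,0.2,-0.07],[-0.05,0.24,-0.08],[-0.056,0.28,-0.08],[-0.056,0.307,-0.078],[-0.056,0.307,-0.078],[-0.056,0.307,-0.078],[-0.056,0.307,-0.078],[-0.056,0.307,-0.078]], rot=[[0.04,0,-0.045],[0.08,0,-0.09],[0.12,0,-0.134],[0.16,0,-0.178],[0.2,0,-0.223],[0.24,0,-0.267],[0.28,0,-0.312],[0.308,0,-0.343],[0.308,0,-0.343],[0.308,0,-0.343],[0.308,0,-0.343],[0.308,0,-0.343]], gripper=[-0.9,-0.9,-0.9,-0.9,-0.9,-0.9,-0.9,-0.9,-0.9,-0.9,-0.9,-0.9])

```text
time_s: 20.72
tool_pos: [0.5457, -0.0544, 0.2071]
tool_rot: [-179.9, -41.9, 48.0]
force: [0.6, -0.3, -2.3]
grip_width: 0.0133
grasp_force: 45.0
```

```bash
python3 - <<'E'
from h import *
s=cam('side');t=cam('top');p,r=pose();z=r.as_matrix()[:,2];o=env.get_obs();print(p,o['tool_rot'],o['qpos'],np.abs(o['joint_velocities']).max());J=p+.1445*z;print('jaw',J,'tilt',np.arccos(-z[2]),rel([.5463,-.0549,.2074])[0])
q=proj(s,[J]);w=proj(t,[J]);print(q,w)
f=lambda c,q,h=40:cv2.resize(c['img'][int(q[1])-h:int(q[1])+h,int(q[0])-h:int(q[0])+h],(400,400),interpolation=cv2.INTER_CUBIC)
cv2.imwrite('pics/fin2.png',np.hstack([f(s,q[0]),f(t,w[0])])[:,:,::-1])
E
```

```text
[ 0.54576615 -0.05456817  0.20701408] [-179.9271585   -41.88295764   47.95672818] [ -1.79074144  -1.31278193  29.38446185 119.47721963 -47.58812537
  59.84222056   9.94928412] 0.22696291563192694
jaw [0.6102347  0.01719706 0.09943245] tilt 0.7309964124742515 [ 0.00170175  0.00309204 -0.00106972]
[[301.24950887 208.2373164 ]] [[325.98365816 191.2714606 ]]
```

View pics/fin2.png

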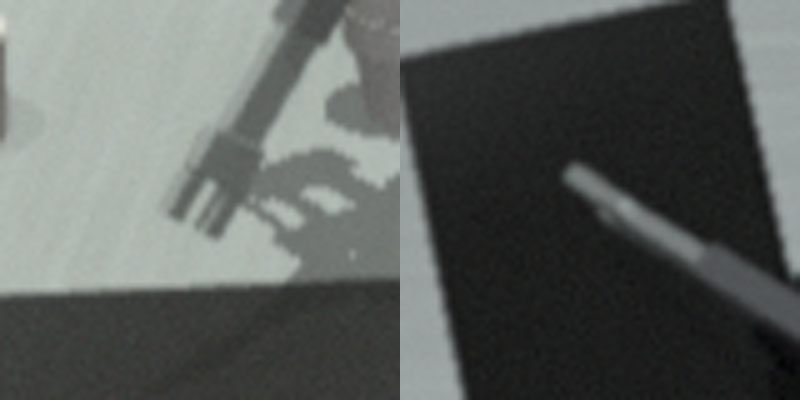

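The side view shows the jaw within 2 px of the prediction. The top view shows it over the mat, within about 1 cm of the middle. All joints are well inside their ranges, so I'll let it settle and hand in.

Emit:
step_arm(delta_pos=[[0,0,0],[0,0,0],[0,0,0],[0,0,0]], rot=[[0,0,0],[0,0,0],[0,0,0],[0,0,0]], gripper=[-0.9,-0.9,-0.9,-0.9])

```text
time_s: 21.32
tool_pos: [0.5459, -0.0549, 0.2068]
tool_rot: [-179.9, -41.9, 47.9]
force: [0.8, -0.0, -1.9]
grip_width: 0.0142
grasp_force: 45.0
```

```bash
python3 -c "
from h import *
print(env.get_obs()['tool_pos'],env.sign_off())"
```

```text
the job is handed in; nothing more can be done
[ 0.5458658  -0.05491965  0.20678004] None
```

I handed the job in at about 21 s, with no verdict returned: the mat cup is nested in its twin, and the wrench is held still at about 42° with the jaw about 10 cm up, within about 1 cm of the mat's middle.

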